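Find the weak spring on the tester plate

ROBOT

A 7-joint arm with a two-finger parallel gripper is mounted at the origin on a cart in front of the work surface, level with it; the furniture and walls round the work are solid. World frame = base frame: x ahead of the robot, y to its left, z up, the work surface at z = 0. Lengths are in m, angles in rad, forces in N, time in s.
With the tool pointing down it reaches from about 0.425 to 0.925 m from the base axis. Payload 6.8 kg.
Tool frame: the origin (TCP) lies on the mounting face of the last link; the fingertips stand 173 mm ahead of it and the grasp point (between the pads) lies 155 mm ahead of it; z points along the fingers, y is the line along which they close (so a half turn about z gives the same grasp; the last joint's range is limited). The gripper opens to 85 mm and grips with 20 to 120 N. Pads are 22 mm wide; open, the fingers measure 114 mm over their backs; the gripper's body (76 mm by 85 mm) begins 54 mm behind the grasp point. The pads swing forward as they close: fully open they stand 13 mm farther back than shut.
Start: joints at [1.136, 0.477, 0.022, 1.555, -0.011, 1.109, -0.083], TCP at [0.217, -0.639, 0.405] pointing down, gripper open.
Joint ranges: [-2.96, 2.96], [-0.34, 2.1], [-1.41, 1.46], [0.24, 2.44], [-1.37, 4.51], [0.17, 1.92], [-2.96, 2.96]. Speed limits (rad/s): [2.39, 2.39, 3.14, 3.14, 3.14, 3.14, 3.14].

INTERFACE

Orientations are given as a rotation vector (axis times angle).
In Python, from bench import r gives the robot as it stands.
- The arm moves only by the tool carry_out, never from a script. Its argument "moves" is a list of rows, each a list of 5 numbers: the shift along the tool's x, y, z in m, then the turn about the tool's z in rad, then the finger opening in m, from 0 to 0.0854. In form: [[dx, dy, dz, roll, claw], ...]. A call has exactly 8 rows; each row is the pose to reach, as a shift and turn from the pose commanded when the call began, along the tool's axes at that moment; what a row does not reach only later rows make up. A row lasts 1/10 s, in which the tool goes at most 50 mm and 8.59 degrees, less where a joint would pass 70% of its speed; a pose out of reach is approached as far as the arm can. A call with a gripper value outside its range is refused whole. The fingers move at their own pace and stop on an object; "force" is the grip in N (left out, the last holds). Time passes only in rows, so rows that repeat a pose let the fingers close, or fill a call up. It gives the time, the measured TCP pose, the force, the opening and the grip force at its end, in the units of the state.
- r.get_obs(): the state, without advancing time (a new reading comes with each control period).
- r.grab_frame(name): name is "side" or "top"; returns the picture (480x640x3 uint8, red, green, blue); there is no depth.
- r.calibration(name): a dict with "fx", "fy", "cx", "cy" (pixels), "k1" (the pictures are not rectified: a ray, as slopes to the right and down, at radius r is drawn at 1 + k1 r^2 times it, then the intrinsics apply), "rvec" (rotation vector, rad) and "tvec" (3), from world to camera coordinates, as OpenCV has them. Camera axes: x right, y down, z forward; pixel columns grow to the right and rows downward; lengths in m; the calibration is good to about 2 mm. A picture is of the moment at which its call begins. calibration takes no time and is no camera call.
- r.hand_in(): hands the job in; it is judged then, once.
The state is a dict: "clock": time; "joints": joint angles; "qvel": joint speeds; "tau": joint torques, N m; "tcp_pos": TCP position; "orientation": TCP orientation; "contact_force": force on the tool from outside, world axes, zero at the start; "moment": the same for the moment, N m; "grip_width": finger opening in m; "gripper_force": force on a finger pad.
Only numpy, scipy, OpenCV 4.12 (cv2) and the standard library are available. Lean on these libraries where they do the work, as an engineer would, in place of code of your own. Each camera call takes 0.05 s, during which the arm holds its last target. There are 200 camera calls.

TASK

One of the three springs standing on the tester plate has gone weak; to find it, press one after another straight down until the top of the cap is level with the upper edge of the gauge bar behind them, not clearly past it, hold there for a second, and feel the force, which is 11 to 17 N for a sound spring but only 5 to 8 N for the weak one. Once you have felt it at the mark, lift the weak spring out by its cap and stand it upright in the grey parts bin, without dropping it. Leave the sound springs standing in their seats and the things around undisturbed.

Things in the scene. Friction and masses are not known exactly. Their poses are not given: they have to be found in the camera images.
- tester: The spring tester: an aluminium plate 100 x 236 x 12 mm lying on the bench, long side along its own y, origin at the centre of its underside, z up. Three round seats (37 mm wide, 4 mm deep, 8 mm of plate below them) lie on its y axis at y = -75, 0 and +75 mm, x = 0. It is screwed down.
- gauge_edge (a point): Middle of the upper edge of the gauge bar: a level steel bar 4 mm thick, 10 mm tall and 212 mm long that runs parallel to the plate's y, 36 mm behind the seats (plate x = +36 mm), on a pin at each end. Its upper edge is the marked height; it is set to a different height each time, 9 to 14 mm below the tops of the uncompressed springs. Fixed.
- spring_1_top (a point): Centre of the top face of the cap of spring 1. The cap is a dark steel disc 32 mm across and 14 mm tall, with a narrow bright band, on top of a steel coil spring 29 mm wide; it moves straight down as the spring is pressed (at most 20 mm) and springs back. Take the spring by this cap (cap centre 7 mm below this point).
- spring_1_mid (a point): Middle of spring 1, on its axis, 33 mm above its underside; fixed to its foot (steel disc 34 mm across, 6 mm tall), z along the spring's axis. The spring is 66 mm tall uncompressed and weighs about 0.16 kg; it stands loose in a seat of the tester.
- spring_1: The loose spring 1; origin at the centre of its underside. Lightly preloaded: a sound spring starts to yield at about 3.6 N and gains 0.9 N per mm of compression, the weak one starts at about 1.6 N and gains 0.4 N per mm. The three look alike and any may stand in any seat; the number says nothing of which is weak.
- spring_2_top (a point): Centre of the top face of the cap of spring 2. The cap is a dark steel disc 32 mm across and 14 mm tall, with a narrow bright band, on top of a steel coil spring 29 mm wide; it moves straight down as the spring is pressed (at most 20 mm) and springs back. Take the spring by this cap (cap centre 7 mm below this point).
- spring_2_mid (a point): Middle of spring 2, on its axis, 33 mm above its underside; fixed to its foot (steel disc 34 mm across, 6 mm tall), z along the spring's axis. The spring is 66 mm tall uncompressed and weighs about 0.16 kg; it stands loose in a seat of the tester.
- spring_2: The loose spring 2; origin at the centre of its underside. Lightly preloaded: a sound spring starts to yield at about 3.6 N and gains 0.9 N per mm of compression, the weak one starts at about 1.6 N and gains 0.4 N per mm. The three look alike and any may stand in any seat; the number says nothing of which is weak.
- spring_3_top (a point): Centre of the top face of the cap of spring 3. The cap is a dark steel disc 32 mm across and 14 mm tall, with a narrow bright band, on top of a steel coil spring 29 mm wide; it moves straight down as the spring is pressed (at most 20 mm) and springs back. Take the spring by this cap (cap centre 7 mm below this point).
- spring_3_mid (a point): Middle of spring 3, on its axis, 33 mm above its underside; fixed to its foot (steel disc 34 mm across, 6 mm tall), z along the spring's axis. The spring is 66 mm tall uncompressed and weighs about 0.16 kg; it stands loose in a seat of the tester.
- spring_3: The loose spring 3; origin at the centre of its underside. Lightly preloaded: a sound spring starts to yield at about 3.6 N and gains 0.9 N per mm of compression, the weak one starts at about 1.6 N and gains 0.4 N per mm. The three look alike and any may stand in any seat; the number says nothing of which is weak.
- bin: The grey stacking bin with a lowered front, 146 x 119 x 56 mm, sides and back 3 to 6 mm thick, front 10 mm; origin at the centre of its underside, front towards its -x. Inner floor 2 mm above the bench, free floor about 114 mm (x) by 94 mm (y); side walls 55 mm tall, front lip 27 mm. It does not move.
- screwdriver: Yellow precision screwdriver, 159 x 16 x 17 mm, lying in front of the tester; bystander, leave it alone. Origin at its underside, about its middle.
- heatsink: Black finned heat sink, 38 x 45 x 22 mm, beside the tester; bystander, leave it alone. Origin at its underside.
- tin: Small round white tin, 39 mm across, 15 mm tall, behind the tester; bystander, leave it alone. Origin at its underside.
- pen: Black marker, 130 x 12 x 14 mm, lying behind the tester; bystander, leave it alone. Origin at its underside.
Not all that is in view belongs to the job. What is shaped like the spring_2 but turquoise is not meant.

How it is judged:
On the way:
1. the weak spring (it loads the tester with under 10.3 N at the mark), standing in its seat, is pressed until its cap top is level with the gauge bar's upper edge (within 2.5 mm) and held there (((z of spring_1_top in the frame of gauge_edge between -0.0025 and 0.0025 m and angle between spring_1_mid's own z axis and vertical below 0.1 rad and distance of spring_1_mid from where it was at the start of the episode below 0.006 m and contact force between spring_1 and tester between 4.5 and 10.3 N) or (z of spring_2_top in the frame of gauge_edge between -0.0025 and 0.0025 m and angle between spring_2_mid's own z axis and vertical below 0.1 rad and distance of spring_2_mid from where it was at the start of the episode below 0.006 m and contact force between spring_2 and tester between 4.5 and 10.3 N) or (z of spring_3_top in the frame of gauge_edge between -0.0025 and 0.0025 m and angle between spring_3_mid's own z axis and vertical below 0.1 rad and distance of spring_3_mid from where it was at the start of the episode below 0.006 m and contact force between spring_3 and tester between 4.5 and 10.3 N))), for 0.6 s.
At the end, for the whole second after the job is handed in: The weak spring (its thinner wire makes it 12 g lighter, by which the judge knows it) stands upright (within 0.2 rad) and at rest on the floor of the bin; both sound springs stand upright at rest in their seats, within 6 mm of where they were (((x of spring_1_mid in the frame of bin between -0.055 and 0.058 m and y of spring_1_mid in the frame of bin between -0.045 and 0.045 m and z of spring_1_mid in the frame of bin between 0.02 and 0.045 m and angle between spring_1_mid's own z axis and vertical below 0.2 rad and contact force between spring_1 and bin between 1.3 and 1.61 N and linear speed of each of spring_1, spring_2, spring_3 below 0.02 m/s and distance of each of spring_2_mid, spring_3_mid from where it was at the start of the episode below 0.006 m and angle between each of spring_2_mid, spring_3_mid's own z axis and vertical below 0.1 rad) or (x of spring_2_mid in the frame of bin between -0.055 and 0.058 m and y of spring_2_mid in the frame of bin between -0.045 and 0.045 m and z of spring_2_mid in the frame of bin between 0.02 and 0.045 m and angle between spring_2_mid's own z axis and vertical below 0.2 rad and contact force between spring_2 and bin between 1.3 and 1.61 N and linear speed of each of spring_2, spring_1, spring_3 below 0.02 m/s and distance of each of spring_1_mid, spring_3_mid from where it was at the start of the episode below 0.006 m and angle between each of spring_1_mid, spring_3_mid's own z axis and vertical below 0.1 rad) or (x of spring_3_mid in the frame of bin between -0.055 and 0.058 m and y of spring_3_mid in the frame of bin between -0.045 and 0.045 m and z of spring_3_mid in the frame of bin between 0.02 and 0.045 m and angle between spring_3_mid's own z axis and vertical below 0.2 rad and contact force between spring_3 and bin between 1.3 and 1.61 N and linear speed of each of spring_3, spring_1, spring_2 below 0.02 m/s and distance of each of spring_1_mid, spring_2_mid from where it was at the start of the episode below 0.006 m and angle between each of spring_1_mid, spring_2_mid's own z axis and vertical below 0.1 rad))); the robot touches nothing.
It fails at once if a spring is pressed more than 5 mm past the gauge bar's edge in its seat ((z of spring_1_top in the frame of gauge_edge between -1 and -0.005 m and distance of spring_1_mid from where it was at the start of the episode below 0.02 m) or (z of spring_2_top in the frame of gauge_edge between -1 and -0.005 m and distance of spring_2_mid from where it was at the start of the episode below 0.02 m) or (z of spring_3_top in the frame of gauge_edge between -1 and -0.005 m and distance of spring_3_mid from where it was at the start of the episode below 0.02 m)).
It fails at once if more than 25 N is pressed through a spring into the tester (contact force between any of spring_1, spring_2, spring_3 and tester above 25 N).
It fails at once if a spring is dropped into the bin or banged on it (over 30 N) (contact force between any of spring_1, spring_2, spring_3 and bin above 30 N).
It fails at once if the screwdriver, heat sink, tin or marker is pushed more than 30 mm (distance of any of screwdriver, heatsink, tin, pen from where it was at the start of the episode above 0.03 m).
It also fails if it takes over 56 s, if anything falls off the work surface, if the arm or the gripper's body presses on something with over 40 N, if the wrist force passes 120 N, or if a joint passes its speed limit or range.

## Working session

There is one attempt and no reset: what is moved stays moved. The work goes in short steps, Python scripts to look and compute and a tool call to move; the robot and the scene stay as the last step left them, time stands still between calls to the robot, and variables do not carry over. Pictures are saved under pics/ and viewed, at most 10 in all, crops included, and the job is handed in when it is done.

Besides the shell and the picture viewer there is one more tool, called after "Emit:" as name(argument=value, ...), one argument or row to a line, values as JSON. carry_out: Moves the arm, as the interface text tells. Its arguments: {"type":"object","properties":{"moves":{"type":"array","items":{"type":"array","items":{"type":"number"}}},"force":{"type":"number"}},"required":["moves"]}

```bash
mkdir -p pics && ls
python3 - <<'E'
from bench import r
import cv2
o=r.get_obs();print({k:(v if not hasattr(v,'round') else v) for k,v in o.items()})
for n in("side","top"):
    print(n,r.calibration(n));cv2.imwrite(f"pics/{n}0.png",r.grab_frame(n)[...,::-1])
E
```

```text
pics
{'clock': 0.0, 'joints': array([ 1.13591171,  0.47778126,  0.0223709 ,  1.55644005, -0.0115145 ,
        1.10927169, -0.08310248]), 'qvel': array([-0.00023163,  0.00079787, -0.00021503, -0.00219002, -0.00139664,
        0.00150412, -0.00181986]), 'tau': array([ 1.54082272e-04, -5.96450722e+01,  1.60795871e+00, -2.81197679e+01,
        1.24588565e-02,  9.44622239e-03,  2.44949200e-05]), 'tcp_pos': array([ 0.21658263, -0.6390251 ,  0.40374348]), 'orientation': array([-3.09805507e+00, -5.10727940e-01,  6.55917862e-04]), 'contact_force': array([ 0.39550529,  0.51502558, -0.15209311]), 'moment': array([-0.01077137,  0.0123565 ,  0.02847728]), 'gripper_force': 0.0, 'grip_width': 0.08550163831943877}
side {'fx': 473.2140319859493, 'fy': 473.2140319859493, 'cx': 325.65324899797054, 'cy': 240.29635798049975, 'k1': 0.0014825932516448702, 'rvec': array([ 2.22467084, -1.49660892,  0.41958944]), 'tvec': array([-0.23807359,  0.48834495,  0.77194592])}
top {'fx': 542.8389140407143, 'fy': 542.8389140407143, 'cx': 315.05754377700396, 'cy': 230.65862425827171, 'k1': -0.06003264497987757, 'rvec': array([ 2.11058565, -2.12276836,  0.19243212]), 'tvec': array([-0.02096382,  0.55573741,  1.21484443])}
```

View pics/side0.png

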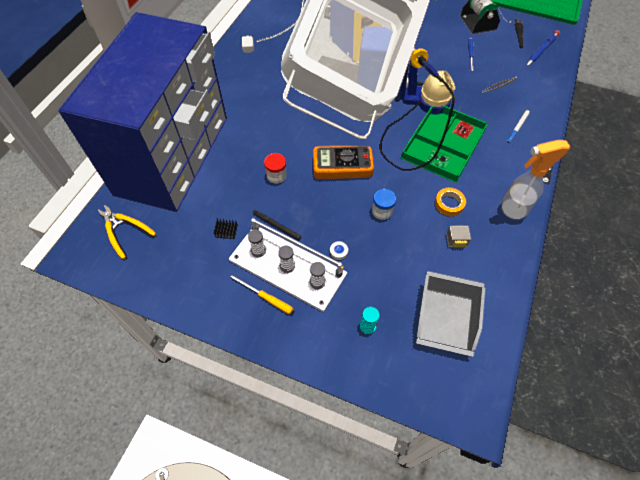

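View pics/top0.png

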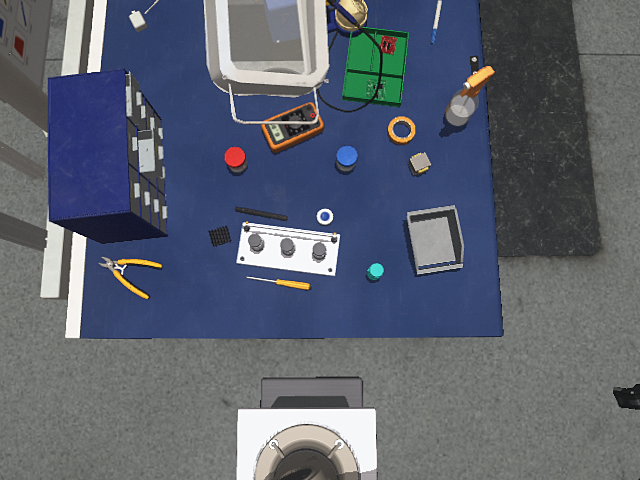

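Candidates in the top view are three dark caps on the plate at about (256,242), (288,246) and (320,250), plus a turquoise lookalike at (376,271), which I exclude. The red and blue jars aren't springs. Next I'll take a close crop of both views.

```bash
cat > h.py <<'E'
import numpy as np, cv2
from bench import r
C={n:r.calibration(n) for n in("side","top")}
def KD(n):
    c=C[n];return np.array([[c['fx'],0,c['cx']],[0,c['fy'],c['cy']],[0,0,1.]]),np.array([c['k1'],0,0,0,0.])
def ray(n,uv):
    K,D=KD(n);p=cv2.undistortPoints(np.array([[uv]],float),K,D)[0,0]
    R=cv2.Rodrigues(C[n]['rvec'])[0];return -R.T@C[n]['tvec'],R.T@np.array([p[0],p[1],1.])
def onz(n,uv,z):
    o,d=ray(n,uv);return o+d*(z-o[2])/d[2]
def proj(n,P):
    K,D=KD(n);return cv2.projectPoints(np.atleast_2d(P).astype(float),C[n]['rvec'],np.array(C[n]['tvec']),K,D)[0][:,0]
def tri(a,b):
    (o1,d1),(o2,d2)=ray("side",a),ray("top",b)
    t=np.linalg.lstsq(np.c_[d1,-d2],o2-o1,rcond=None)[0];p,q=o1+d1*t[0],o2+d2*t[1]
    return (p+q)/2,np.linalg.norm(p-q)
E
python3 - <<'E'
import cv2,numpy as np
a=cv2.imread('pics/side0.png')[205:315,220:360];b=cv2.imread('pics/top0.png')[210:285,230:350]
f=lambda i,s:cv2.resize(i,None,fx=s,fy=s,interpolation=cv2.INTER_CUBIC)
A=f(a,5);B=f(b,5);cv2.imwrite('pics/cs.png',A);cv2.imwrite('pics/ct.png',B);print(A.shape,B.shape)
E
```

```text
(550, 700, 3) (375, 600, 3)
```

View pics/cs.png

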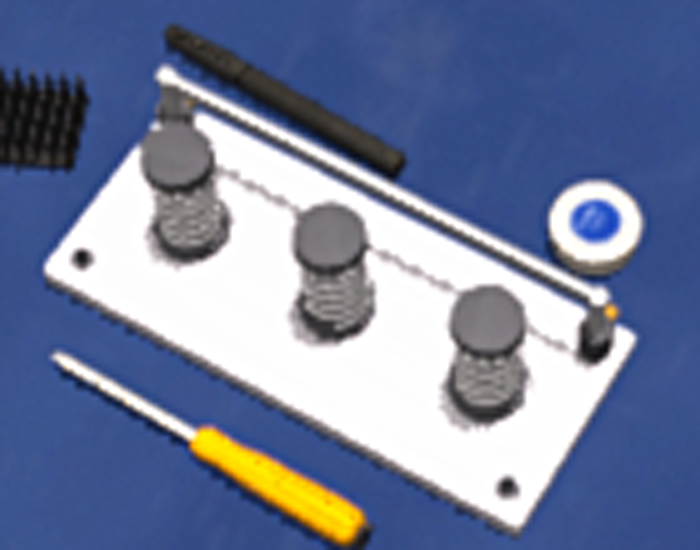

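View pics/ct.png

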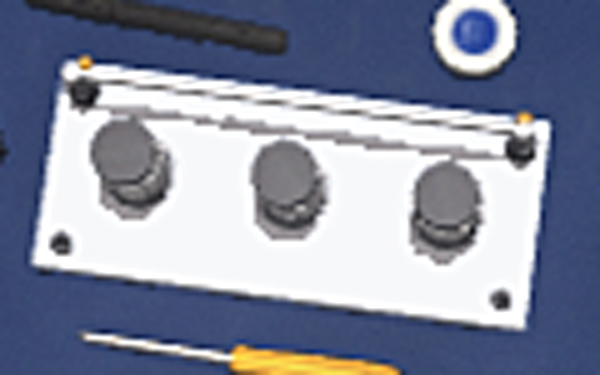

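The crops show three identical dark-grey capped springs on the white plate, which are the targets. In the side crop the cap tops are at about (177,155), (328,237) and (487,320), and the gauge bar runs from (165,75) to (600,297). In the top crop the caps are at (124,152), (285,174) and (447,194). Next I'll measure.

```bash
cat >> h.py <<'E'
cs=lambda p:(np.array(p)+.5)/5-.5+[220,205]
ct=lambda p:(np.array(p)+.5)/5-.5+[230,210]
E
python3 - <<'E'
from h import *
np.set_printoptions(precision=4,suppress=True)
print("cams",[ray(n,(320,240))[0] for n in("side","top")])
S=[(177,155),(328,237),(487,320)];T=[(124,152),(285,174),(447,194)]
for s,t in zip(S,T): print(onz("side",cs(s),.074),onz("top",ct(t),.074),tri(cs(s),ct(t)))
print("plate side",[onz("side",cs(p),.012)[:2] for p in[(45,270),(517,530),(635,335)]])
print("plate top",[onz("top",ct(p),.012)[:2] for p in[(33,265),(525,328),(550,122),(65,62)]])
print("bin")
for p in [(407,209),(457,206),(464,266),(413,274)]: print(onz("top",p,.056)[:2])
for n,im in(("side",'pics/side0.png'),("top",'pics/top0.png')):
    b=cv2.imread(im); h=cv2.cvtColor(b,cv2.COLOR_BGR2HSV)
# intensity profile across the bar, side view, halfway between springs
g=cv2.cvtColor(cv2.imread('pics/side0.png'),cv2.COLOR_BGR2GRAY)
for u in (270,277,288,300,308,315,325): print(u,[int(g[v,u]) for v in range(int(220+(u-253)*.51)-4,int(220+(u-253)*.51)+10)],int(220+(u-253)*.51)-4)
g=cv2.cvtColor(cv2.imread('pics/top0.png'),cv2.COLOR_BGR2GRAY)
for u in (265,285,310): print(u,[int(g[v,u]) for v in range(218,245)])
E
```

```text
cams [array([ 0.1158, -0.1969,  0.9159]), array([ 0.3147, -0.0358,  1.298 ])]
[0.5293 0.1149 0.074 ] [0.5307 0.1149 0.074 ] (array([0.5309, 0.1156, 0.0712]), np.float64(0.0008749441848971732))
[0.5178 0.0413 0.074 ] [0.52   0.0409 0.074 ] (array([0.5202, 0.0418, 0.0699]), np.float64(0.0016149813970929932))
[ 0.5075 -0.0327  0.074 ] [ 0.5103 -0.0332  0.074 ] (array([ 0.5107, -0.0324,  0.0683]), np.float64(0.0018724984767291438))
plate side [array([0.4863, 0.1648]), array([ 0.4527, -0.0684]), array([ 0.5537, -0.0816])]
plate top [array([0.487 , 0.1653]), array([ 0.4555, -0.0697]), array([ 0.555 , -0.0829]), array([0.5862, 0.152 ])]
bin
[ 0.6054 -0.2404]
[ 0.6119 -0.3587]
[ 0.4697 -0.3673]
[ 0.4522 -0.2486]
270 [33, 51, 71, 142, 250, 252, 102, 78, 170, 255, 255, 254, 253, 254] 224
277 [33, 49, 89, 189, 255, 146, 76, 106, 233, 255, 255, 253, 253, 254] 228
288 [30, 20, 46, 134, 246, 255, 120, 74, 138, 253, 255, 255, 243, 125] 233
300 [62, 73, 73, 115, 226, 255, 134, 74, 106, 232, 255, 255, 253, 253] 239
308 [75, 69, 97, 202, 255, 145, 70, 98, 232, 255, 255, 253, 253, 254] 244
315 [74, 72, 72, 141, 249, 253, 103, 76, 167, 255, 255, 254, 254, 255] 247
325 [76, 74, 73, 132, 239, 252, 109, 71, 137, 253, 255, 255, 255, 255] 252
265 [69, 72, 70, 71, 68, 66, 40, 255, 247, 234, 151, 253, 253, 255, 172, 129, 255, 251, 248, 248, 249, 250, 254, 250, 237, 249, 255]
285 [63, 50, 37, 70, 73, 71, 73, 72, 56, 146, 235, 255, 100, 245, 253, 251, 255, 179, 140, 252, 140, 110, 121, 125, 122, 123, 124]
310 [68, 73, 72, 73, 71, 73, 76, 77, 76, 71, 72, 61, 102, 255, 249, 147, 221, 253, 251, 255, 174, 134, 255, 252, 248, 248, 248]
```

```bash
cat >> h.py <<'E'
yaw=-0.1335; PX=np.array([np.cos(yaw),np.sin(yaw),0]);PY=np.array([-np.sin(yaw),np.cos(yaw),0]);PC=np.array([.5205,.0413,0])
P=lambda x,y,z:PC+x*PX+y*PY+[0,0,z]
E
python3 - <<'E'
from h import *
np.set_printoptions(precision=2,suppress=True)
def edge(n,x,z,u):  # row where plate line (x,z) crosses column u
    q=proj(n,[P(x,y,z) for y in np.linspace(-.11,.11,45)]);o=np.argsort(q[:,0]);return np.interp(u,q[o,0],q[o,1])
gs=cv2.cvtColor(cv2.imread('pics/side0.png'),cv2.COLOR_BGR2GRAY).astype(float)
gt=cv2.cvtColor(cv2.imread('pics/top0.png'),cv2.COLOR_BGR2GRAY).astype(float)
def cross(col,v0,v1,th,up):
    for v in range(v0,v1):
        a,b=col[v],col[v+1]
        if (a<th<=b if up else a>=th>b): return v+(th-a)/(b-a)
rows=[]
for u in range(268,332):
    v0=int(edge("side",.036,.0625,u))
    r1=cross(gs[:,u],v0-5,v0+4,165,True)
    if r1 is None: continue
    f1=cross(gs[:,u],int(r1)+1,int(r1)+5,165,False); b1=f1 and cross(gs[:,u],int(f1),int(f1)+6,165,True)
    if not b1: continue
    z=np.linspace(.04,.08,81)
    zf=lambda x,v:np.interp(-v,-np.array([edge("side",x,k,u) for k in z]),z)*1000
    rows.append([zf(.038,r1),zf(.034,f1),zf(.034,b1)+10,f1-r1,b1-f1])
rows=np.array(rows);print("side z rear/front/bottom+10",len(rows),np.median(rows,0),rows.std(0))
for u in(265,285,310):
    print("top",u,[(x,zz,round(float(edge("top",x,zz,u)),1)) for x,zz in((.05,.012),(.038,.060),(.038,.065),(.034,.060),(.034,.065),(.034,.050),(.034,.055))])
# same for cap tops and plate front edge in the side view
S=[(177,155),(328,237),(487,320)];T=[(124,152),(285,174),(447,194)]
for k,(s,t) in enumerate(zip(S,T)):
    y=.075-.075*k; print("cap",cs(s),proj("side",P(0,y,.074)),ct(t),proj("top",P(0,y,.074)))
for n,L in(("side",(gs,)),("top",(gt,))):
    g=L[0]; d=[]
    us=range(240,310) if n=="side" else range(245,325)
    for u in us:
        for x,up in((-.05,False),):
            e=edge(n,x,.012,u); v=cross(g[:,u],int(e)-4,int(e)+4,165,False)
            if v:d.append(v-e)
    print(n,"plate front edge row residual",np.median(d))
for n,g in(("side",gs),("top",gt)):
  for k in range(3):
    c=proj(n,P(0,.075-.075*k,.074))[0].round().astype(int);print(n,c);print(g[c[1]-11:c[1]+11:1,c[0]].astype(int),g[c[1],c[0]-11:c[0]+12].astype(int))
E
```

```text
side z rear/front/bottom+10 64 [60.1  58.28 57.1   2.35  2.5 ] [0.53 0.52 0.57 0.14 0.15]
top 265 [(0.05, 0.012, 224.9), (0.038, 0.06, 226.2), (0.038, 0.065, 225.8), (0.034, 0.06, 227.9), (0.034, 0.065, 227.5), (0.034, 0.05, 228.7), (0.034, 0.055, 228.3)]
top 285 [(0.05, 0.012, 227.4), (0.038, 0.06, 228.7), (0.038, 0.065, 228.3), (0.034, 0.06, 230.4), (0.034, 0.065, 230.0), (0.034, 0.05, 231.2), (0.034, 0.055, 230.8)]
top 310 [(0.05, 0.012, 230.6), (0.038, 0.06, 231.8), (0.038, 0.065, 231.4), (0.034, 0.06, 233.5), (0.034, 0.065, 233.1), (0.034, 0.05, 234.3), (0.034, 0.055, 233.9)]
cap [255.  235.6] [[254.93 235.02]] [254.4 240. ] [[254.07 240.09]]
cap [285.2 252. ] [[285.75 250.9 ]] [286.6 244.4] [[286.42 244.19]]
cap [317.  268.6] [[317.74 267.39]] [319.  248.4] [[318.94 248.29]]
side plate front edge row residual 1.135681188535841
top plate front edge row residual -0.03385133490749581
side [255 235]
[ 84  87  89  83  66  94 116 116 118 118 120 122 122 120 118 120 124 112
  44  86 163 118] [ 66  89 216 255 164 118 119 119 120 120 122 122 120 121 121 121 117 107
 128 255 255 255 254]
[... 302 characters left out ...]
 100] [255 255 253 156 113 120 119 120 122 124 125 124 124 124 123 120 112 138
 255 255 255 254 253]
top [254 240]
[251 255 179 147 205 124 111 116 117 118 120 122 121 118 118 121 125  71
 133 125  72  52] [248 248 249 254 246  99 111 119 120 122 121 122 119 124 122 124 126  95
  98 147 164 238 254]
top [286 244]
[252 255 178 144 206 128 113 121 121 125 126 127 126 126 124 125 125 132
  68 108  96  59] [248 248 249 253 247 154 107 118 121 124 124 127 127 124 122 121 121 115
 178 216 238 253 249]
top [319 248]
[252 255 177 146 253 137 113 120 123 125 125 126 125 127 128 126 130 138
  60 113 114  67] [248 249 250 249 192 106 119 123 120 124 127 126 124 121 126 122 118 106
 224 255 250 248 248]
```

The side view is biased by about +1.15 px in the row direction, and the plate edge and cap tops agree on this. Correcting for it puts the gauge edge at z ≈ 63.5–64 mm, so pressing means fingertips at 63.5 mm. Next I'll work out the shifts.

```bash
cat >> h.py <<'E'
def shift(xyz,yawy=None,pos=None):
    o=r.get_obs();R=cv2.Rodrigues(np.array(o['orientation']))[0]
    d=R.T@(np.array(xyz)-(o['tcp_pos'] if pos is None else pos))
    out=[d.round(4)]
    if yawy is not None:   # want tool y along +-world direction angle yawy
        a=np.arctan2(R[1,1],R[0,1]);e=(yawy-a+np.pi/2)%np.pi-np.pi/2;out.append(round(-e,4))
    return out
E
python3 - <<'E'
from h import *
print(P(0,-.075,0),P(0,0,0),P(0,.075,0))
q=P(0,-.075,.173+.095);print(shift(q,np.pi/2+yaw))
E
```

```text
[ 0.51051721 -0.03303266  0.        ] [0.5205 0.0413 0.    ] [0.53048279 0.11563266 0.        ]
[array([ 0.4729, -0.4793,  0.1366]), np.float64(0.4603)]
```

Emit:
carry_out(
  moves=[
    [0.03,-0.03,0.005,0.06,0],
    [0.06,-0.061,0.01,0.12,0],
    [0.092,-0.093,0.015,0.18,0],
    [0.124,-0.125,0.02,0.24,0],
    [0.156,-0.158,0.025,0.3,0],
    [0.188,-0.19,0.03,0.36,0],
    [0.22,-0.223,0.035,0.42,0],
    [0.252,-0.255,0.04,0.46,0],
  ],
  force=30,
)

```text
clock: 0.9
tcp_pos: [0.3738, -0.315, 0.3644]
orientation: [-3.134, 0.213, 0.0]
contact_force: [0.7, 0.7, 0.7]
grip_width: -0.0001
gripper_force: 0.0
```

Run:
```python
from h import *
o=r.get_obs();print(o['clock'],o['tcp_pos'],o['joints'],o['grip_width'],o['contact_force'])
print(shift(P(0,-.075,.173+.095),np.pi/2+yaw))
```

```text
0.9 [ 0.37380203 -0.31499443  0.36438706] [ 0.61466118  0.2212417  -0.04828708  2.0304252   0.01364767  0.89045945
 -1.14735319] -9.013044723569174e-05 [0.73681881 0.71585113 0.67071365]
[array([ 0.0974, -0.2978,  0.0964]), np.float64(-0.002)]
```

Emit:
carry_out(
  moves=[
    [0.016,-0.045,0.015,0,0],
    [0.032,-0.09,0.03,0,0],
    [0.048,-0.138,0.045,0,0],
    [0.064,-0.186,0.06,0,0],
    [0.08,-0.234,0.075,0,0],
    [0.092,-0.275,0.088,0,0],
    [0.097,-0.297,0.096,0,0],
    [0.097,-0.298,0.096,0,0],
  ],
)

```text
clock: 1.7
tcp_pos: [0.5099, -0.0299, 0.2674]
orientation: [-3.133, 0.198, 0.003]
contact_force: [-0.2, -0.4, 0.3]
grip_width: -0.0001
gripper_force: 0.0
```

Run:
```python
from h import *
o=r.get_obs();print(o['clock'],o['tcp_pos'],o['contact_force'])
print(shift(P(0,-.075,.173+.0635),np.pi/2+yaw))
f=r.grab_frame("side")[...,::-1][190:310,230:360]
g=r.grab_frame("top")[...,::-1][190:310,240:370]
cv2.imwrite("pics/h1.png",np.hstack([cv2.resize(x,None,fx=3,fy=4) if 0 else cv2.resize(x,None,fx=3,fy=3,interpolation=cv2.INTER_CUBIC) for x in(f,g)]))
```

```text
1.7 [ 0.50986728 -0.02986048  0.26739204] [-0.22761475 -0.38000516  0.29204002]
[array([0.0011, 0.0031, 0.0309]), np.float64(0.0074)]
```

View pics/h1.png

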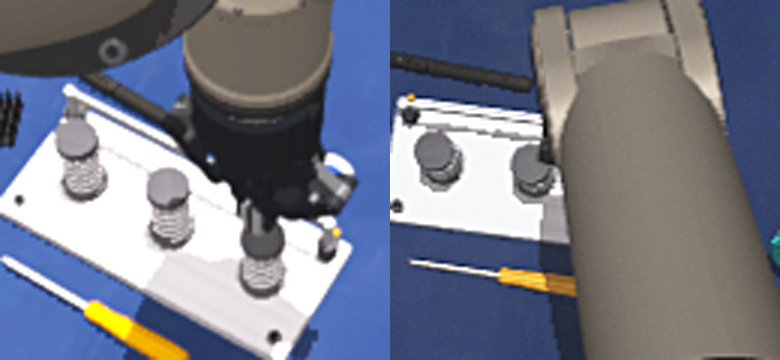

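The picture shows the closed fingertips just above the right-hand cap (side crop about (263,235)) and the bar clear behind. I'll descend to just above the cap.

Emit:
carry_out(
  moves=[
    [0,0,0.004,0,0],
    [0,0,0.008,0,0],
    [0,0,0.012,0,0],
    [0,0,0.015,0,0],
    [0,0,0.017,0,0],
    [0,0,0.018,0,0],
    [0,0,0.018,0,0],
    [0,0,0.018,0,0],
  ],
)

```text
clock: 2.6
tcp_pos: [0.5093, -0.0344, 0.2508]
orientation: [-3.135, 0.209, -0.0]
contact_force: [0.5, 0.5, 0.0]
grip_width: 0.0003
gripper_force: 0.0
```

Run:
```python
from h import *
o=r.get_obs();print(o['clock'],o['tcp_pos'],o['contact_force'])
print(shift(P(0,-.075,.173+.0635),np.pi/2+yaw))
```

```text
2.6 [ 0.50930607 -0.03437849  0.25078874] [0.4692257  0.50576281 0.02369396]
[array([ 0.001 , -0.0015,  0.0143]), np.float64(0.0004)]
```

Emit:
carry_out(
  moves=[
    [0.001,-0.001,0.003,0,0],
    [0.001,-0.001,0.006,0,0],
    [0.001,-0.001,0.009,0,0],
    [0.001,-0.001,0.011,0,0],
    [0.001,-0.001,0.0125,0,0],
    [0.001,-0.001,0.0135,0,0],
    [0.001,-0.001,0.0135,0,0],
    [0.001,-0.001,0.0135,0,0],
  ],
)

```text
clock: 3.4
tcp_pos: [0.5106, -0.0335, 0.2375]
orientation: [-3.134, 0.209, -0.001]
contact_force: [-0.6, -0.2, 4.7]
grip_width: -0.0
gripper_force: 2.5
```

Emit:
carry_out(
  moves=[
    [0,0,0.0005,0,0],
    [0,0,0.001,0,0],
    [0,0,0.001,0,0],
    [0,0,0.001,0,0],
    [0,0,0.001,0,0],
    [0,0,0.001,0,0],
    [0,0,0.001,0,0],
    [0,0,0.001,0,0],
  ],
)

```text
clock: 4.2
tcp_pos: [0.5106, -0.0335, 0.2366]
orientation: [-3.134, 0.209, -0.002]
contact_force: [0.1, 0.0, 5.3]
grip_width: 0.0002
gripper_force: 2.7
```

Run:
```python
from h import *
F=[]
for i in range(4):
    im=r.grab_frame("side");o=r.get_obs();F.append([o['clock'],o['tcp_pos'][2]-.173,o['contact_force'][2]])
print(np.round(F,4))
cv2.imwrite("pics/p1.png",cv2.resize(im[235:305,285:355,::-1],None,fx=8,fy=8,interpolation=cv2.INTER_CUBIC))
```

```text
[[4.25   0.0635 5.1241]
 [4.3    0.0635 5.3204]
 [4.35   0.0635 5.0653]
 [4.4    0.0635 4.7953]]
```

View pics/p1.png

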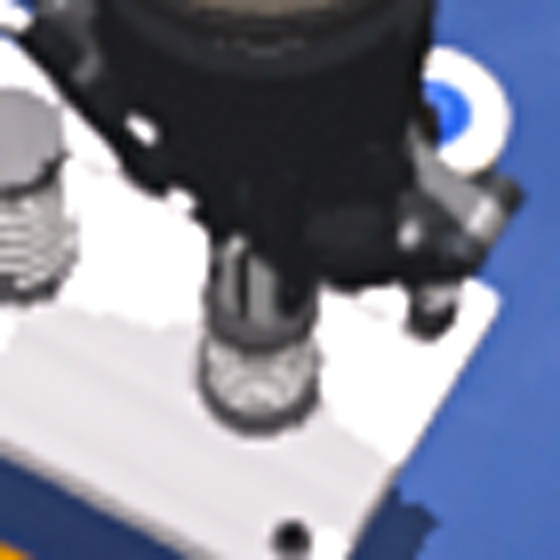

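The spring is compressed and the force is about 5.1 N, so this is the weak one (a sound spring would read about 13 N). I'll hold 1 mm lower as well, to cover the uncertainty in the mark's height.

Emit:
carry_out(
  moves=[
    [0,0,0.0005,0,0],
    [0,0,0.001,0,0],
    [0,0,0.001,0,0],
    [0,0,0.001,0,0],
    [0,0,0.001,0,0],
    [0,0,0.001,0,0],
    [0,0,0.001,0,0],
    [0,0,0.001,0,0],
  ],
)

```text
clock: 5.2
tcp_pos: [0.5106, -0.0335, 0.2356]
orientation: [-3.135, 0.209, -0.001]
contact_force: [0.1, -0.4, 5.8]
grip_width: 0.0004
gripper_force: 2.9
```

Emit:
carry_out(
  moves=[
    [0,0,-0.004,0,0],
    [0,0,-0.008,0,0],
    [0,0,-0.012,0,0],
    [0,0,-0.018,0,0],
    [0,0,-0.025,0,0.02],
    [0,0,-0.035,0,0.055],
    [0,0,-0.0375,0,0.055],
    [0,0,-0.0375,0,0.055],
  ],
)

```text
clock: 6.0
tcp_pos: [0.5105, -0.0336, 0.2734]
orientation: [-3.135, 0.209, -0.002]
contact_force: [0.6, -0.5, -0.4]
grip_width: 0.0551
gripper_force: 0.0
```

Run:
```python
from h import *
o=r.get_obs();print(o['clock'],o['tcp_pos'],o['contact_force'],o['grip_width'])
print(shift(P(0,-.075,.155+.069),np.pi/2+yaw))
s=r.grab_frame("side");t=r.grab_frame("top")
cv2.imwrite("pics/s2.png",s[...,::-1]);cv2.imwrite("pics/t2.png",t[...,::-1])
cv2.imwrite("pics/p2.png",np.hstack([cv2.resize(s[230:305,285:355,::-1],None,fx=6,fy=6,interpolation=cv2.INTER_CUBIC),cv2.resize(t[200:275,285:345,::-1],None,fx=6,fy=6,interpolation=cv2.INTER_CUBIC)]))
```

```text
6.0 [ 0.51048312 -0.03359028  0.27335799] [ 0.55768442 -0.45463756 -0.39943037] 0.055053666692105215
[array([-0.0001, -0.0006,  0.0494]), np.float64(0.0002)]
```

View pics/p2.png

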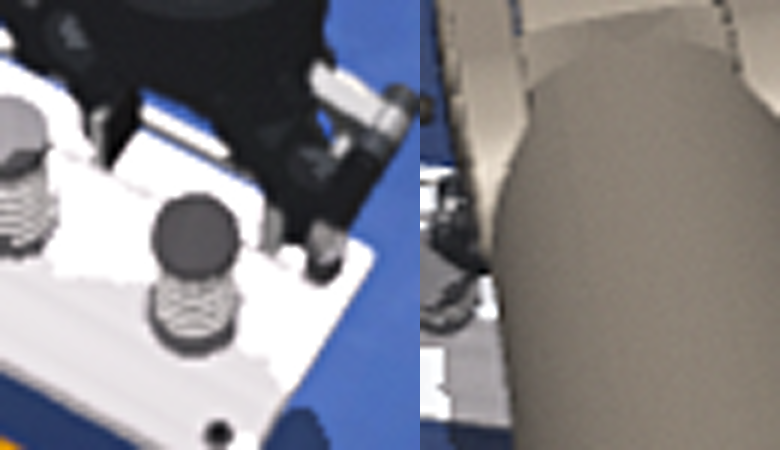

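The weak spring has sprung back and stands in its seat, at side crop (195,235). The open fingers straddle it along the plate's long side, clear of the bar and the neighbouring spring. I'll descend and grip.

Emit:
carry_out(
  moves=[
    [0,0,0.008,0,0.055],
    [0,0,0.016,0,0.055],
    [0,0,0.024,0,0.055],
    [0,0,0.032,0,0.055],
    [0,0,0.04,0,0.055],
    [0,0,0.046,0,0.055],
    [0,0,0.05,0,0.055],
    [0,0,0.05,0,0.055],
  ],
  force=30,
)

```text
clock: 6.9
tcp_pos: [0.5102, -0.0335, 0.2221]
orientation: [3.135, -0.209, -0.002]
contact_force: [-0.1, 0.0, 0.5]
grip_width: 0.0549
gripper_force: 0.0
```

Emit:
carry_out(
  moves=[
    [0,0,0,0,0.046],
    [0,0,0,0,0.042],
    [0,0,0,0,0.038],
    [0,0,0,0,0.035],
    [0,0,0,0,0.032],
    [0,0,0,0,0.026],
    [0,0,0,0,0.02],
    [0,0,0,0,0.02],
  ],
  force=30,
)

```text
clock: 7.7
tcp_pos: [0.5105, -0.0334, 0.2228]
orientation: [-3.134, 0.209, -0.001]
contact_force: [-0.0, 1.5, 1.1]
grip_width: 0.0307
gripper_force: 29.6
```

Emit:
carry_out(
  moves=[
    [0,0,-0.005,0,0.02],
    [0,0,-0.012,0,0.02],
    [0,0,-0.024,0,0.02],
    [0,0,-0.04,0,0.02],
    [0,0,-0.06,0,0.02],
    [0,0,-0.08,0,0.02],
    [0,0,-0.095,0,0.02],
    [0,0,-0.1,0,0.02],
  ],
)

```text
clock: 8.5
tcp_pos: [0.5108, -0.0337, 0.3251]
orientation: [-3.135, 0.21, -0.006]
contact_force: [0.3, 0.4, -1.8]
grip_width: 0.0309
gripper_force: 29.9
```

Run:
```python
from h import *
np.set_printoptions(precision=4,suppress=True)
o=r.get_obs();print(o['clock'],o['tcp_pos'],o['contact_force'],o['grip_width'])
b0=cv2.imread('pics/top0.png')
s=r.grab_frame("side")[...,::-1]
a=cv2.resize(s[170:320,260:400],None,fx=3,fy=3,interpolation=cv2.INTER_CUBIC);b=cv2.resize(b0[195:285,395:475],None,fx=5,fy=5,interpolation=cv2.INTER_CUBIC)
cv2.imwrite("pics/l1.png",np.hstack([a,b]))
```

```text
8.5 [ 0.5108 -0.0337  0.3251] [ 0.2578  0.4001 -1.8069] 0.03087597195084085
```

View pics/l1.png

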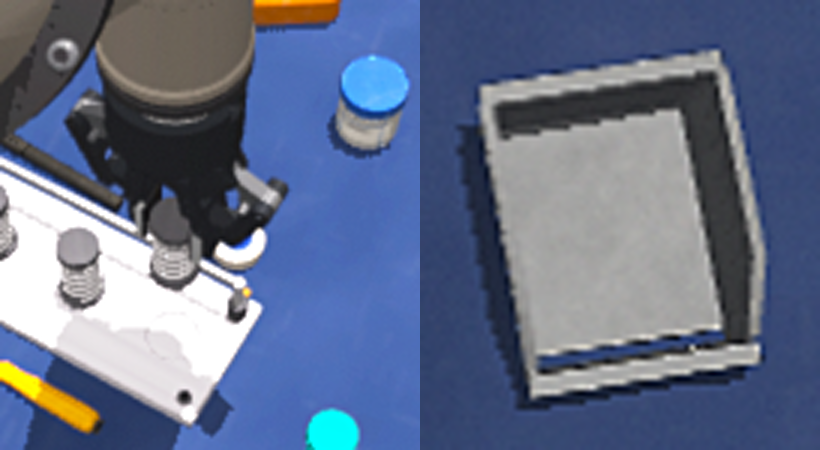

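The spring is held upright (cap at (172,218) in the left part), its seat is empty and the neighbours still stand. In the right part, the bin's back rim runs from (480,85) to (718,50) and its front lip from (532,395) to (760,350). Next I'll compute the bin frame.

Run:
```python
from h import *
np.set_printoptions(precision=4,suppress=True)
cb=lambda x,y:((x-420+.5)/5-.5+395,(y+.5)/5-.5+195)
BL=onz("top",cb(480,85),.056);BR=onz("top",cb(718,50),.056);FL=onz("top",cb(532,395),.027);FR=onz("top",cb(760,350),.027)
print(BL,BR,FL,FR,np.linalg.norm(BL-BR),np.linalg.norm(FL-FR),np.linalg.norm(((BL+BR)-(FL+FR))[:2]/2))
c=(BL+BR+FL+FR)/4; ax=((BL+BR)-(FL+FR))[:2]; print("centre",c,"yaw",np.arctan2(ax[1],ax[0]))
fl=[onz("top",cb(*p),.002) for p in((500,140),(680,110),(722,328),(540,357))];print("floor",np.array(fl),np.mean(fl,0))
print("side bin",[onz("side",p,.056)[:2] for p in((427,273),(484,279))])
for z in (.325,.222): print(shift([*c[:2],z],None))
```

```text
[ 0.5992 -0.2392  0.056 ] [ 0.6154 -0.3523  0.056 ] [ 0.4563 -0.263   0.027 ] [ 0.4767 -0.3718  0.027 ] 0.11422026119461243 0.11073298811772606 0.14243974618924451
centre [ 0.5369 -0.3066  0.0415] yaw 0.15285526801821933
floor [[ 0.5839 -0.2568  0.002 ]
 [ 0.5984 -0.3457  0.002 ]
 [ 0.4907 -0.3606  0.002 ]
 [ 0.4773 -0.2721  0.002 ]] [ 0.5376 -0.3088  0.002 ]
side bin [array([ 0.5913, -0.2393]), array([ 0.6221, -0.3496])]
[array([0.0622, 0.267 , 0.    ])]
[array([0.0619, 0.267 , 0.103 ])]
```

Emit:
carry_out(
  moves=[
    [0.003,0.01,0,0,0.02],
    [0.007,0.03,0,-0.04,0.02],
    [0.014,0.055,0,-0.08,0.02],
    [0.021,0.085,0,-0.12,0.02],
    [0.029,0.12,0,-0.16,0.02],
    [0.036,0.155,0,-0.2,0.02],
    [0.044,0.19,0,-0.24,0.02],
    [0.052,0.22,0,-0.286,0.02],
  ],
)

```text
clock: 9.35
tcp_pos: [0.5316, -0.2615, 0.3214]
orientation: [-3.132, -0.24, 0.004]
contact_force: [0.4, 0.7, -1.1]
grip_width: 0.0312
gripper_force: 30.0
```

Run:
```python
from h import *
o=r.get_obs();print(o['clock'],o['tcp_pos'],o['contact_force'],o['grip_width'])
print(shift([.537,-.307,.325],np.pi/2+.153))
```

```text
9.35 [ 0.53164737 -0.26154904  0.32136847] [ 0.41892324  0.69065924 -1.09984728] 0.031243355408407596
[array([-0.0016,  0.0457, -0.0036]), np.float64(-0.0003)]
```

Emit:
carry_out(
  moves=[
    [0,0.015,0,0,0.02],
    [0,0.028,0,0,0.02],
    [0,0.037,0.005,0,0.02],
    [0,0.042,0.015,0,0.02],
    [0,0.042,0.03,0,0.02],
    [0,0.042,0.045,0,0.02],
    [0,0.042,0.055,0,0.02],
    [0,0.042,0.06,0,0.02],
  ],
)

```text
clock: 10.15
tcp_pos: [0.5387, -0.2991, 0.2608]
orientation: [-3.131, -0.241, 0.004]
contact_force: [-0.1, -0.4, -1.4]
grip_width: 0.0309
gripper_force: 30.0
```

Run:
```python
from h import *
s=r.grab_frame("side")[...,::-1];o=r.get_obs();print(o['clock'],o['tcp_pos'],o['contact_force'],o['grip_width'])
print(shift([.537,-.307,.2165],np.pi/2+.153))
cv2.imwrite("pics/b1.png",cv2.resize(s[220:370,380:520],None,fx=4,fy=4,interpolation=cv2.INTER_CUBIC))
```

```text
10.2 [ 0.5386796  -0.29919823  0.26069182] [-0.7456864  -0.55099778 -1.76627053] 0.030759169006134377
[array([-0.0028,  0.0075,  0.0442]), np.float64(0.0007)]
```

View pics/b1.png

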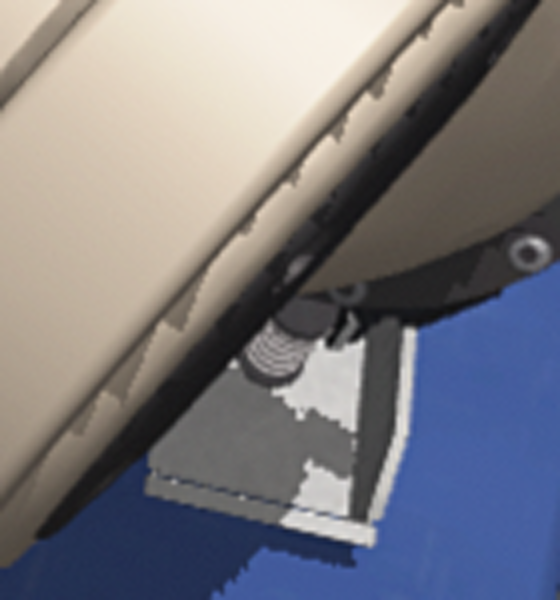

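The spring hangs upright over the bin floor, with its foot at about (275,375) and clear of the walls. I'll centre it by 7 mm and lower it slowly.

Emit:
carry_out(
  moves=[
    [-0.001,0.004,0.006,0,0.02],
    [-0.002,0.007,0.012,0,0.02],
    [-0.002,0.007,0.02,0,0.02],
    [-0.002,0.007,0.028,0,0.02],
    [-0.002,0.007,0.034,0,0.02],
    [-0.002,0.007,0.038,0,0.02],
    [-0.002,0.007,0.04,0,0.02],
    [-0.002,0.007,0.041,0,0.02],
  ],
)

```text
clock: 11.0
tcp_pos: [0.5382, -0.3072, 0.2216]
orientation: [-3.132, -0.24, -0.0]
contact_force: [0.3, 0.1, -0.3]
grip_width: 0.0309
gripper_force: 30.0
```

Emit:
carry_out(
  moves=[
    [0,0,0.0005,0,0.02],
    [0,0,0.001,0,0.02],
    [0,0,0.0015,0,0.02],
    [0,0,0.002,0,0.02],
    [0,0,0.0025,0,0.02],
    [0,0,0.003,0,0.02],
    [0,0,0.003,0,0.02],
    [0,0,0.003,0,0.02],
  ],
)

```text
clock: 11.8
tcp_pos: [0.5381, -0.3072, 0.2187]
orientation: [-3.132, -0.24, 0.0]
contact_force: [0.0, -0.2, -1.0]
grip_width: 0.0311
gripper_force: 30.0
```

Emit:
carry_out(
  moves=[
    [0,0,0.0005,0,0.02],
    [0,0,0.001,0,0.02],
    [0,0,0.0015,0,0.02],
    [0,0,0.002,0,0.02],
    [0,0,0.0025,0,0.02],
    [0,0,0.003,0,0.02],
    [0,0,0.003,0,0.02],
    [0,0,0.003,0,0.02],
  ],
)

```text
clock: 12.6
tcp_pos: [0.5382, -0.3072, 0.2158]
orientation: [3.132, 0.24, 0.0]
contact_force: [-0.3, 1.3, 1.4]
grip_width: 0.031
gripper_force: 30.2
```

It has contacted gently. I'll open to 46 mm.

Emit:
carry_out(
  moves=[
    [0,0,0,0,0.031],
    [0,0,0,0,0.033],
    [0,0,0,0,0.035],
    [0,0,0,0,0.038],
    [0,0,0,0,0.042],
    [0,0,0,0,0.048],
    [0,0,0,0,0.048],
    [0,0,0,0,0.048],
  ],
)

```text
clock: 13.4
tcp_pos: [0.5381, -0.3073, 0.2157]
orientation: [3.132, 0.24, 0.0]
contact_force: [-0.8, 0.3, -0.1]
grip_width: 0.0481
gripper_force: 0.0
```

Emit:
carry_out(
  moves=[
    [0,0,-0.005,0,0.048],
    [0,0,-0.012,0,0.048],
    [0,0,-0.022,0,0.048],
    [0,0,-0.035,0,0.048],
    [0,0,-0.05,0,0.048],
    [0,0,-0.07,0,0.048],
    [0,0,-0.09,0,0.048],
    [0,0,-0.11,0,0.048],
  ],
)

```text
clock: 14.2
tcp_pos: [0.5382, -0.3072, 0.3279]
orientation: [3.132, 0.24, 0.002]
contact_force: [-1.0, 0.5, 0.5]
grip_width: 0.0479
gripper_force: 0.0
```

Emit:
carry_out(
  moves=[
    [-0.02,0.03,-0.01,0,0.048],
    [-0.04,0.06,-0.02,0,0.048],
    [-0.06,0.1,-0.03,0,0.048],
    [-0.08,0.14,-0.04,0,0.048],
    [-0.1,0.18,-0.05,0,0.048],
    [-0.12,0.22,-0.05,0,0.048],
    [-0.13,0.24,-0.05,0,0.048],
    [-0.13,0.24,-0.05,0,0.048],
  ],
)

```text
clock: 15.0
tcp_pos: [0.4427, -0.5684, 0.3768]
orientation: [3.13, 0.229, -0.002]
contact_force: [-0.6, -0.9, -0.7]
grip_width: 0.048
gripper_force: 0.0
```

Run:
```python
from h import *
s=r.grab_frame("side")[...,::-1];o=r.get_obs();print(o['clock'],o['tcp_pos'],o['contact_force'],o['grip_width'])
cv2.imwrite("pics/e1.png",cv2.resize(s[195:365,225:495],None,fx=2.9,fy=2.9,interpolation=cv2.INTER_CUBIC))
```

```text
15.05 [ 0.44458641 -0.56594883  0.37662557] [0.28451657 1.71197181 0.69653763] 0.047738785886277654
```

View pics/e1.png

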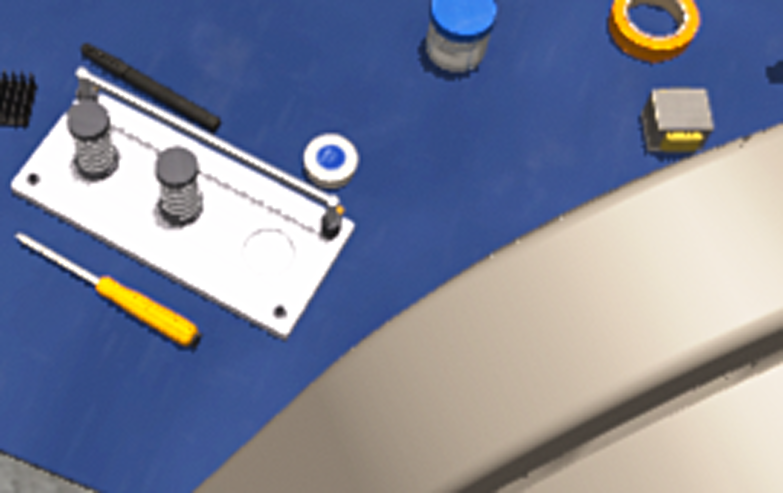

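The sound springs still stand at (88,120) and (177,165), and the tin, marker, screwdriver and heat sink are unmoved. The arm hides the bin here, so I'll check that numerically in the top view and let the arm settle.

Run:
```python
from h import *
t=r.grab_frame("top");a=cv2.imread('pics/top0.png')[...,::-1]
p=proj("top",[[.538,-.307,.068],[.538,-.307,.002]]);print(p)
d=(np.abs(t.astype(int)-a).max(2)>40).astype(np.uint8);n,l,st,c=cv2.connectedComponentsWithStats(d)
print([(s.tolist(),k.round().tolist()) for s,k in zip(st[1:],c[1:]) if s[4]>25])
g=cv2.cvtColor(t,cv2.COLOR_RGB2GRAY);u,v=p[0].round().astype(int);print(g[v-14:v+15,u],g[v,u-14:u+15])
```

```text
[[437.71855554 236.1194318 ]
 [431.97380824 241.02118191]]
[([378, 219, 262, 261, 14043], [560.0, 401.0]), ([424, 230, 21, 22, 272], [434.0, 240.0]), ([312, 242, 15, 21, 239], [319.0, 252.0]), ([488, 319, 15, 17, 113], [496.0, 330.0]), ([334, 433, 43, 41, 1006], [359.0, 458.0]), ([294, 468, 17, 12, 100], [303.0, 474.0]), ([264, 472, 7, 8, 33], [268.0, 476.0]), ([367, 475, 10, 5, 26], [373.0, 478.0])]
[166 166 165 166 168 170 167 173 111 106 113 110 113 113 114 116 114 114
 112 112 119  55  79 137 167 168 177 171 167] [163 166 168 150  89 130  98  68 109 116 111 112 114 115 114 109 108 107
 105 100 109 167 169 169 170 174 180  48  57]
```

The new blob in the bin, at (434,240) and 21x22 px, has its cap at about (438,235). That matches the position predicted for an upright spring, so I'm handing in.

```bash
python3 -c "
from bench import r
print(r.hand_in())"
```

```text
the job is handed in; nothing more can be done
None
```

The weak spring was the right-hand one (5 to 6 N at the mark); it now stands upright in the grey bin, the other two are still in their seats but were not pressed once it was found, and the job is handed in with no verdict returned.

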